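# Fit a locating spigot into a display-wall base bar

### The job

The base bar for a stacked LED display wall still lacks one of its two locating spigots. Take the spigot with the six-sided foot from the parts tray, set it in the empty six-sided pocket of the bar and, pressing only lightly, shuffle and turn it until the foot drops fully home, then slide the forked keeper plate over the foot as far as it goes. Do not force the spigot against the bar, and leave the other spigots and the other loose things where they are.

Things in the scene. Friction and masses are not known exactly. Their poses are not given: they have to be found in the camera images.
- spigot_mid (a point): steel spigot to fit, 140 g +-30 %, upright in the tray; point on its axis half-way up, 31 mm above its underside. Foot: regular hexagon 36 mm across flats, 10 mm thick, flats facing its +x and -x. Above it a plain round neck 20 mm in diameter, 10 to 50 mm above the underside, to grip; then a nose tapering to 13 mm at the top, 62 mm. Home: 19 mm above pocket; riding on the rim: 31 mm
- pocket (a point): centre of the mouth of the bar's empty pocket, at rim level; z up, y along the bar. A hexagonal steel cup, 37.6 mm across flats, 12 mm deep to a flat floor, 1.8 mm lead-in chamfer. The cup is fast, but was pressed in turned by any angle: its flats are NOT tied to these axes and must be seen or felt (repeats every 60 degrees). The rim stands 1 mm above the bar's flat top
- bar: aluminium base bar on rubber feet, fast on the bench, 80 mm wide, flat top 75 mm above the bench; origin at bench level below the pocket centre; runs along its y axis from +85 to -370 mm. At y = -285 mm an identical spigot is already fitted. On its top by the pocket: two guide strips 5.5 mm high at x = +-30 to 37, y = -90 to -34 mm, and two stop dowels 4.5 mm high at x = +-20, y = +17 mm
- keeper (a joint): forked keeper plate of the empty pocket: 0 = drawn back (tips 30 mm short of the pocket centre), 0.044 m = closed (tips 14 mm past it, at its stop); grows along the bar's +y; friction 2.5 N, stays where left. Plate 3 mm thick, 56 mm wide, slot 27 mm wide to pass the neck; lies 1.5 to 4.5 mm above the bar top. Passes over the foot only when that is fully home
- keeper_tab (a point): middle of the keeper's upright thumb tab, 24 mm wide across the bar, 4 mm thick along it, standing 5 to 23 mm above the bar top; this point is 13.5 mm above the bar top, axes as the bar's. 74 mm to the -y side of the pocket centre when drawn back, 30 mm when closed. Push it along the bar from its -y side, or pinch its 24 mm width
- tray: grey parts tray fixed to the bench, 115 x 260 mm, walls 12 mm high, floor 3 mm above the bench; origin at the centre of its underside. Three spigots stand in it in a row along its y axis, about 80 mm apart, in any order
- spigot_round_mid (a point): another spigot in the tray, the same but with a round foot of 36 mm diameter; point on its axis, 31 mm above its underside. Leave it
- spigot_square_mid (a point): another spigot in the tray, the same but with a square foot of 34 mm; point on its axis, 31 mm above its underside. Leave it
- bolt: hex-head bolt standing on its head on the bar between the two stations, 43 mm tall, head 19 mm wide; origin under its head. Leave it
- screwdriver: black-handled screwdriver, 190 mm long, lying on the bench. Leave it
- screw_cup: small white bowl of screws, 68 mm across, 35 mm high. Leave it

How it is judged:
On the way, in this order (a step that is already met when the one before it is completed fails the run):
1. the hex-footed spigot is fully home in the pocket (z of spigot_mid in the frame of pocket below 0.0205 m and horizontal distance between spigot_mid and pocket below 0.004 m and angle between spigot_mid's own z axis and vertical below 0.08 rad), for 0.2 s.
2. the keeper is closed over its foot (all of step 1 and value of joint keeper above 0.04 m), for 0.2 s.
At the end, for the whole second after the job is handed in: the hex-footed spigot stands on the floor of the pocket (mid-point less than 20.5 mm above the pocket's rim centre, within 4 mm of its axis, within 4.5 degrees of upright), at rest, and the keeper is closed over its foot (slid more than 40 of its 44 mm) (all of step 2 and linear speed of spigot below 0.02 m/s); the robot touches nothing.
It fails at once if the spigot was forced against the bar with more than 45 N (contact force between spigot and bar above 45 N).
It fails at once if one of the other things was moved by more than 20 mm (distance of any of spigot_round_mid, spigot_square_mid, bolt, screwdriver, screw_cup from where it was at the start of the episode above 0.02 m).
It also fails if it takes over 58 s, if anything falls off the work surface, if the arm or the gripper's body presses on something with over 40 N, if the wrist force passes 120 N, or if a joint passes its speed limit or range.

### The arm

A 6-joint arm with a two-finger parallel gripper is mounted at the origin on the work surface. World frame = base frame: x ahead of the robot, y to its left, z up, the work surface at z = 0. Lengths are in m, angles in rad, forces in N, time in s.
With the tool pointing down it reaches from about 0.35 to 0.85 m from the base axis. Payload 8.1 kg.
Tool frame: the origin (TCP) lies at the very end of the fingers, on their centre line; the grasp point (between the pads) lies 19 mm behind it; z points along the fingers, y is the direction in which the jaws open and shut (so a half turn about z gives the same grasp; the last joint's range is limited). The gripper opens to 93 mm and grips with 3 to 60 N. Pads are 15 mm wide; open, the fingers measure 128 mm over their backs; the gripper's body (75 mm by 188 mm) begins 65 mm behind the grasp point.
Start: joints at [-1.238, 0.13, 1.488, -0, 1.523, -0.085], TCP at [0.243, -0.548, 0.187] pointing down, gripper open.
Joint ranges: [-2.96, 2.96], [-0.89, 2.26], [0.02, 2.5], [-1.34, 4.48], [0, 2.73], [-2.66, 2.66]. Speed limits (rad/s): [2.39, 2.39, 2.79, 3.14, 3.14, 3.14].

### API

Orientations are given as a rotation vector (axis times angle).
In Python, from plant import robot gives the robot as it stands.
- The arm moves only by the tool jog_arm, never from a script. Its argument "commands" is a list of rows, each a list of 3 entries, a list of its own where there are three numbers: the shift along the world's x, y, z scaled (see below), then the turn, a rotation vector about the world's x, y, z scaled (see below), then the closure, from -1 (fully open) to 1 (shut), so that 0 is half open. In form: [[[tx, ty, tz], [ax, ay, az], hand], ...]. A call has 1 to 10 rows; each row is the pose to reach, as a shift and turn from the pose measured when the call began, turning the shorter way round; what a row does not reach only later rows make up. The controller multiplies each number of a shift by 0.6 m and each number of a turn by 2 pi rad. A row lasts 1/8 s, in which the tool goes at most 62.5 mm and 10.7 degrees, less where a joint would pass 70% of its speed; a pose out of reach is approached as far as the arm can. A call with a number of a shift or a turn outside -1 to 1 is refused whole. A call with a gripper value outside its range is refused whole. The fingers move at their own pace and stop on an object; "newtons" is the grip in N (left out, the last holds). Time passes only in rows, so rows that repeat a pose let the fingers close. It gives the time, the measured TCP pose, the force and the opening at its end, in the units of the state.
- robot.read_state(): the state, without advancing time (a new reading comes with each control period).
- robot.read_camera(name): name is "side" or "top" or "wrist"; returns a dict with "pixels" (384x512x3 uint8, red, green, blue), "fovy" (degrees; the focal length in pixels is half the picture's height over the tangent of half this angle, whatever the lens; pixels are square), "cx", "cy" (the principal point, pixels), "distortion" ([k1, k2, p1, p2, k3] as OpenCV has them; the pictures are not rectified), "rvec" (rotation vector, rad) and "tvec" (3), from world to camera coordinates, as OpenCV has them; the wrist camera has in their place "tool_from_camera" (4x4, takes a point from camera to tool coordinates, whose origin is the TCP and whose axes are the flange's). Camera axes: x right, y down, z forward; pixel columns grow to the right and rows downward; lengths in m; the calibration is good to about 2 mm. A picture is of the moment at which its call begins: read the wrist's pose just before it. There is no depth.
- robot.close_job(): hands the job in, once; it reports no verdict.
Trained networks look in the newest picture that a camera, given by its name, has taken for a name from the list of things; names that differ only in an ending like _2 or _b are one class to them, and where a whole thing is asked for, a point or a joint stands for the part that bears it (a point fixed in the world has none). Each returns a list of dicts, best first, with "p" (0 to 1); they miss things now and then, are a little off and sometimes report something else, mostly with a low value. They report only what shows in the picture. A call takes as long as a camera call.
- robot.trace(camera, name): "pixels" (384x512 bool, what is visible of it) and "uv" ([column, row] in pixels, amid what is visible of it).
The state is a dict: "t": time; "q": joint angles; "dq": joint speeds; "joint_torque": joint torques, N m; "tool_pos": TCP position; "orientation": TCP orientation; "force": force on the tool from outside, world axes, zero at the start; "wrist_torque": the same for the moment, N m; "opening": finger opening in m.
Only numpy, scipy, OpenCV 4.12 (cv2) and the standard library are available. Lean on these libraries where they do the work, as an engineer would, in place of code of your own. Each camera call takes 0.05 s, during which the arm holds its last target.

## Working session

There is one attempt and no reset: what is moved stays moved. The work goes in short steps, Python scripts to look and compute and a tool call to move; the robot and the scene stay as the last step left them, time stands still between calls to the robot, and variables do not carry over. Pictures are saved under pics/ and viewed, and the job is handed in when it is done.

Besides the shell and the picture viewer there is one more tool, called after "Call:" by a JSON object that holds its "fn" and its "kwargs". jog_arm: Moves the arm, as the interface text tells. Shifts and turns lie within -1 to 1; 1 stands for 0.6 m of shift or 2 pi rad of turn. Its arguments: {"type":"object","properties":{"commands":{"type":"array"},"newtons":{"type":"number"}},"required":["commands"]}

```bash
ls; mkdir -p pics
python3 - <<'E'
from plant import robot
import cv2,pickle
s=robot.read_state();print(s)
d={}
for c in ["side","top","wrist"]:
    im=robot.read_camera(c);d[c]=im
    cv2.imwrite(f"pics/{c}0.png",im["pixels"][:,:,::-1])
    print(c,{k:v for k,v in im.items() if k!="pixels"})
pickle.dump((s,d),open("d0.pkl","wb"))
E
```

```text
pics
{'t': 0.0, 'q': array([-1.23840610e+00,  1.31137982e-01,  1.48929061e+00, -3.31260702e-06,
        1.52300022e+00, -8.54207284e-02]), 'dq': array([ 0.00131292, -0.00076418,  0.00127636,  0.00276794,  0.00202912,
        0.00081456]), 'joint_torque': array([ 8.05003356e-05, -5.59839606e+01, -4.91750693e+01,  7.71704852e-02,
        3.57967685e-02, -1.49921252e-04]), 'tool_pos': array([ 0.24325675, -0.54778312,  0.18599514]), 'orientation': array([-3.07150746e+00, -6.51155126e-01,  3.60202276e-04]), 'force': array([-0.84569613,  0.46395754,  0.28338366]), 'wrist_torque': array([ 0.05642884,  0.00724212, -0.00807958]), 'opening': 0.09260663880175853}
side {'fovy': 57.92954368660636, 'cx': 257.81344732907917, 'cy': 194.3211090221759, 'distortion': array([-0.10543371,  0.        ,  0.        ,  0.        ,  0.        ]), 'rvec': array([ 2.0403578 , -0.69508287,  0.41849272]), 'tvec': array([-0.43111484,  0.26764615,  0.4439645 ])}
top {'fovy': 43.146849909263786, 'cx': 255.0699420734647, 'cy': 192.17883496952246, 'distortion': array([-0.13987788,  0.        ,  0.        ,  0.        ,  0.        ]), 'rvec': array([ 2.18073589, -2.12499271,  0.0801365 ]), 'tvec': array([0.05580657, 0.59343054, 1.20305926])}
wrist {'fovy': 61.14918527962126, 'cx': 252.62157600470198, 'cy': 191.01245721861898, 'distortion': array([0.02238074, 0.        , 0.        , 0.        , 0.        ]), 'tool_from_camera': array([[ 2.14824278e-04, -9.64617905e-01, -2.63651761e-01,
         7.23983093e-02],
       [ 9.99999955e-01,  1.52235343e-04,  2.57822407e-04,
         9.90112259e-04],
       [-2.08562994e-04, -2.63651804e-01,  9.64617895e-01,
        -1.97269900e-01],
       [ 0.00000000e+00,  0.00000000e+00,  0.00000000e+00,
         1.00000000e+00]])}
```

View pics/side0.png

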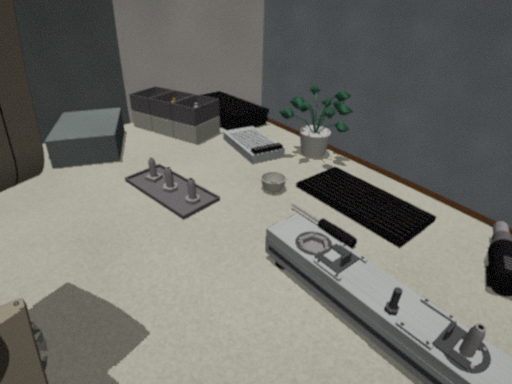

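View pics/top0.png

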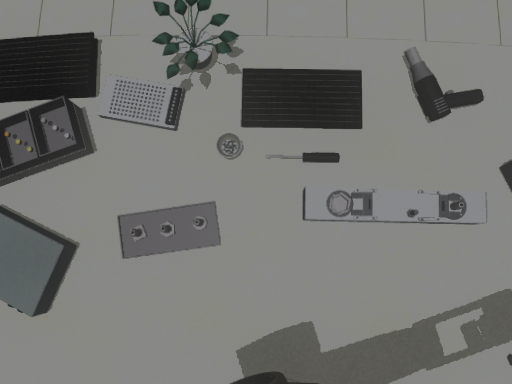

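View pics/wrist0.png

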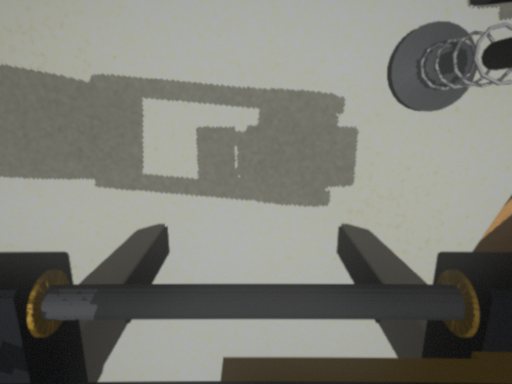

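Run:
```python
from plant import robot
import pickle
out={}
for c in ["top","side"]:
  for n in ["spigot_mid","spigot_round_mid","spigot_square_mid","bar","tray","keeper","keeper_tab","bolt","screwdriver","screw_cup"]:
    r=robot.trace(c,n); out[c,n]=r
    print(c,n,[(round(x["p"],2),[round(float(v),1) for v in x["uv"]],int(x["pixels"].sum())) for x in r][:4])
pickle.dump(out,open("tr0.pkl","wb"))
print(robot.read_state()["t"])
```

```text
top spigot_mid [(0.68, [168.2, 227.0], 153)]
top spigot_round_mid [(0.46, [199.9, 221.6], 155)]
top spigot_square_mid [(0.72, [198.3, 221.3], 161), (0.52, [138.2, 232.6], 159)]
top bar [(0.89, [392.2, 203.6], 6031)]
top tray [(0.56, [173.1, 236.0], 3923)]
top keeper [(0.84, [367.0, 205.8], 362)]
top keeper_tab [(0.78, [364.1, 203.2], 337)]
top bolt []
top screwdriver [(0.63, [317.3, 159.2], 365)]
top screw_cup [(0.76, [228.4, 149.0], 527)]
side spigot_mid [(0.67, [167.7, 182.7], 223)]
side spigot_round_mid [(0.79, [193.0, 192.7], 231), (0.65, [391.6, 306.4], 292)]
side spigot_square_mid [(0.51, [154.6, 175.6], 227), (0.19, [167.4, 181.0], 263)]
side bar [(0.98, [384.3, 314.6], 15952)]
side tray [(0.73, [173.5, 192.7], 1882), (0.15, [387.7, 314.4], 15975)]
side keeper [(0.56, [340.5, 260.3], 541)]
side keeper_tab [(0.79, [338.9, 256.7], 573)]
side bolt [(0.77, [390.1, 303.2], 312)]
side screwdriver []
side screw_cup [(0.86, [272.4, 181.6], 434), (0.54, [171.5, 191.1], 1961)]
1.15
```

```bash
cat > h.py <<'E'
import numpy as np,cv2,pickle
from scipy.spatial.transform import Rotation as R
def K(im):
    f=im["pixels"].shape[0]/2/np.tan(np.radians(im["fovy"])/2)
    return np.array([[f,0,im["cx"]],[0,f,im["cy"]],[0,0,1.]])
def ext(im,s=None):
    """cam->world R, origin"""
    if "rvec" in im:
        Rm=R.from_rotvec(im["rvec"]).as_matrix(); return Rm.T,-Rm.T@im["tvec"]
    T=im["tool_from_camera"]; Rt=R.from_rotvec(s["orientation"]).as_matrix()
    return Rt@T[:3,:3],Rt@T[:3,3]+s["tool_pos"]
def onz(im,uv,z,s=None):
    uv=np.asarray(uv,float).reshape(-1,1,2)
    n=cv2.undistortPoints(uv,K(im),im["distortion"])[:,0]
    Rw,o=ext(im,s); d=np.c_[n,np.ones(len(n))]@Rw.T
    return o+d*((z-o[2])/d[:,2])[:,None]
def proj(im,P,s=None):
    Rw,o=ext(im,s); Rm=Rw.T; t=-Rm@o
    return cv2.projectPoints(np.asarray(P,float).reshape(-1,3),cv2.Rodrigues(Rm)[0],t,K(im),im["distortion"])[0][:,0]
E
python3 - <<'E'
from h import *
s,d=pickle.load(open("d0.pkl","rb"))
print(onz(d["top"],[[340,203],[168,228],[138,232],[199,222]],0.03))
print(onz(d["top"],[[340,203],[305,186],[304,220],[485,191],[484,223]],0.076))
p=d["top"]["pixels"][:,:,::-1]
a=cv2.resize(p[170:240,290:500],None,fx=3.8,fy=3.8,interpolation=2)
b=cv2.resize(p[195:265,110:230],None,fx=5,fy=5,interpolation=2)
cv2.imwrite("pics/a.png",a);cv2.imwrite("pics/b.png",b)
E
```

```text
[[ 0.56963043 -0.14529087  0.03      ]
 [ 0.49459134  0.29117534  0.03      ]
 [ 0.48191501  0.36900158  0.03      ]
 [ 0.51220724  0.21189681  0.03      ]]
[[ 0.56564389 -0.13866283  0.076     ]
 [ 0.60539279 -0.05228692  0.076     ]
 [ 0.52198137 -0.05129128  0.076     ]
 [ 0.60416286 -0.50565987  0.076     ]
 [ 0.52402792 -0.50153658  0.076     ]]
```

View pics/a.png

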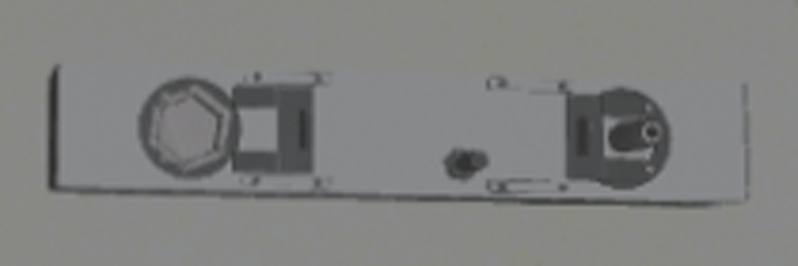

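View pics/b.png

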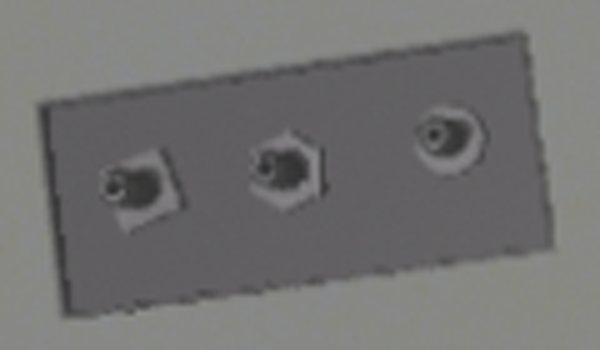

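Call:
{"fn": "jog_arm", "kwargs": {"commands": [[[0.546,0.682,0.02],[0,0,-0.0664],-0.2],[[0.546,0.682,0.02],[0,0,-0.0664],-0.2],[[0.546,0.682,0.02],[0,0,-0.0664],-0.2],[[0.546,0.682,0.02],[0,0,-0.0664],-0.2],[[0.546,0.682,0.02],[0,0,-0.0664],-0.2],[[0.546,0.682,0.02],[0,0,-0.0664],-0.2],[[0.546,0.682,0.02],[0,0,-0.0664],-0.2],[[0.546,0.682,0.02],[0,0,-0.0664],-0.2],[[0.546,0.682,0.02],[0,0,-0.0664],-0.2],[[0.546,0.682,0.02],[0,0,-0.0664],-0.2]], "newtons": 20}}

```text
t: 2.4
tool_pos: [0.572, -0.1372, 0.1989]
orientation: [-3.141, -0.006, 0.0]
force: [-0.2, 0.3, 0.4]
opening: 0.0555
```

Call:
{"fn": "jog_arm", "kwargs": {"commands": [[[0,0,0],[0,0,0],-0.2],[[0,0,0],[0,0,0],-0.2]]}}

```text
t: 2.65
tool_pos: [0.5714, -0.1383, 0.1989]
orientation: [-3.141, -0.004, 0.0]
force: [0.4, 0.5, 0.5]
opening: 0.0557
```

```bash
cat > snap.py <<'E'
import sys
from plant import robot
from h import *
n=sys.argv[1]; cam=sys.argv[2] if len(sys.argv)>2 else "wrist"
s=robot.read_state(); im=robot.read_camera(cam)
pickle.dump((s,im),open(f"{n}.pkl","wb")); cv2.imwrite(f"pics/{n}.png",im["pixels"][:,:,::-1])
print(s["t"],s["tool_pos"],s["orientation"],s["force"],s["opening"],s["q"])
E
python3 snap.py w1
```

```text
2.65 [ 0.57140536 -0.13825624  0.19890255] [-3.14146522e+00 -4.13813141e-03  3.09906228e-04] [0.4109355  0.5373341  0.50393266] 0.05573399487600158 [-3.24635192e-01  9.32582715e-02  1.50656730e+00  5.49693172e-05
  1.54199392e+00  1.24352502e+00]
```

View pics/w1.png

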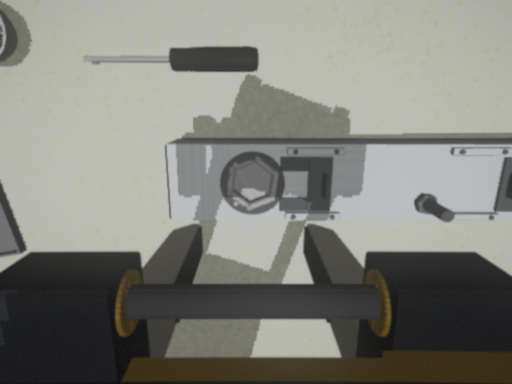

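Run:
```python
from h import *
s,im=pickle.load(open("w1.pkl","rb"))
p=im["pixels"][:,:,::-1]
a=p[145:222,212:352]
a=cv2.resize(a,None,fx=5.7,fy=5.7,interpolation=cv2.INTER_CUBIC)
a=np.clip(a.astype(float)*1.2,0,255).astype(np.uint8)
cv2.imwrite("pics/w1z.png",a)
print(onz(im,[[252,183]],.076,s))
```

```text
[[ 0.56518899 -0.13889737  0.076     ]]
```

View pics/w1z.png

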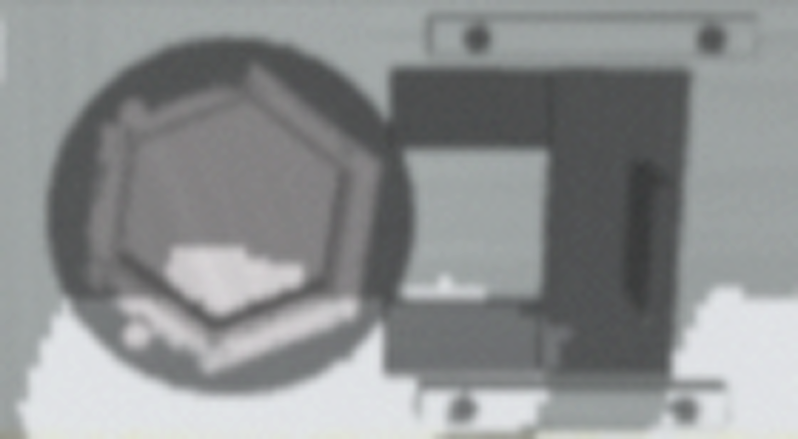

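Run:
```python
from h import *
from scipy.optimize import least_squares
s,im=pickle.load(open("w1.pkl","rb"))
z=lambda L:np.array(L,float)/5.7+[212-.4,145-.4]
F=onz(im,z([(240,90),(350,160),(328,290),(215,325),(118,250),(130,135)]),.064,s)
M=onz(im,z([(255,63),(382,163),(358,312),(208,372),(88,287),(103,100)]),.076,s)
def res(x):
    out=[]
    for P,r in ((F,18.8),(M,20.6)):
        R0=r/np.cos(np.pi/6)/1000
        a=x[2]-np.arange(6)*np.pi/3
        out+=list((P[:,:2]-x[:2]-R0*np.c_[np.cos(a),np.sin(a)]).ravel())
    return np.array(out)
a0=np.arctan2(*(M[0,:2]-M[:,:2].mean(0))[::-1])
r=least_squares(res,[.565,-.139,a0],loss="soft_l1",f_scale=.001)
print(r.x,np.degrees(r.x[2]),np.round(r.fun*1000,1).reshape(-1,2))
x=r.x
for P in (F,M): 
    c=P[:,:2].mean(0);print(c,np.round(np.hypot(*(P[:,:2]-c).T)*1000,1),np.round(np.degrees(np.arctan2(*(P[:,:2]-c).T[::-1])),1))
sc=6;x0,y0=205,140
a=cv2.resize(im["pixels"][140:230,205:335,::-1],None,fx=sc,fy=sc,interpolation=2)
for zz,rr,col in((.064,18.8,(0,255,0)),(.0742,18.8,(255,0,0)),(.076,20.6,(0,0,255))):
    an=x[2]-np.arange(6)*np.pi/3;R0=rr/1000/np.cos(np.pi/6)
    q=proj(im,np.c_[x[0]+R0*np.cos(an),x[1]+R0*np.sin(an),0*an+zz],s)
    cv2.polylines(a,[np.int32((q-[x0,y0]+.5)*sc)],True,col,1)
cv2.imwrite("pics/w1f.png",a)
# bar direction from strip screws
B=onz(im,z([(477,38),(711,38),(462,408),(685,407)]),.0805,s);print(B)
```

```text
[ 0.56432077 -0.1387794  -0.12973224] -7.4331098596821175 [[ 0.4  1. ]
 [ 0.7 -2. ]
 [-2.5 -1.1]
 [-1.1 -0.1]
 [ 0.2  0.7]
 [ 0.4  1. ]
 [ 5.2 -1.3]
 [ 2.  -4.9]
 [-1.9 -4.3]
 [-4.3  0.8]
 [-2.7  3.5]
 [ 7.8  3.3]]
[ 0.56402329 -0.13887652] [22.3 23.8 23.9 22.5 22.2 23. ] [  -4.4  -66.9 -130.1  172.8  110.6   52.8]
[ 0.56533423 -0.13927016] [28.1 28.2 28.6 29.2 28.9 31. ] [  -7.9  -69.1 -127.4  171.4  116.3   46.9]
[[ 0.59822612 -0.18097414  0.0805    ]
 [ 0.59829274 -0.22087268  0.0805    ]
 [ 0.53127509 -0.180785    0.0805    ]
 [ 0.5315955  -0.22092889  0.0805    ]]
```

View pics/w1f.png

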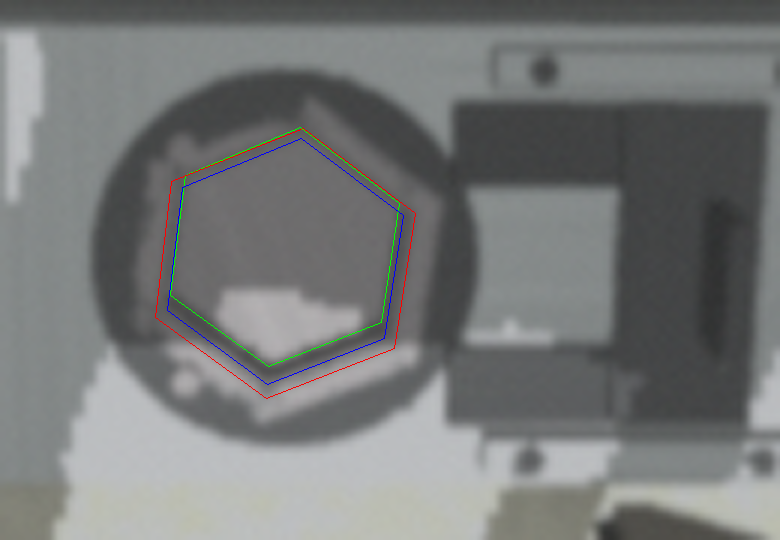

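Call:
{"fn": "jog_arm", "kwargs": {"commands": [[[-0.11,0.719,0],[0,0,0],-0.2],[[-0.11,0.719,0],[0,0,0],-0.2],[[-0.11,0.719,0],[0,0,0],-0.2],[[-0.11,0.719,0],[0,0,0],-0.2],[[-0.11,0.719,0],[0,0,0],-0.2],[[-0.11,0.719,0],[0,0,0],-0.2],[[-0.11,0.719,0],[0,0,0],-0.2],[[-0.11,0.719,0],[0,0,0],-0.2],[[-0.11,0.719,0],[0,0,0],-0.2],[[-0.11,0.719,0],[0,0,0],-0.2]]}}

```text
t: 3.95
tool_pos: [0.506, 0.2913, 0.199]
orientation: [3.141, 0.0, 0.0]
force: [-0.1, -0.6, -0.0]
opening: 0.0554
```

```bash
python3 snap.py w2
```

```text
3.95 [0.50604605 0.29134949 0.19901848] [3.14137245e+00 1.80158538e-04 6.85001018e-05] [-0.08647372 -0.60751382 -0.03873933] 0.05539690911608368 [ 4.34746017e-01  8.23446323e-02  1.51791133e+00 -2.18176164e-04
  1.54138987e+00  2.00543406e+00]
```

View pics/w2.png

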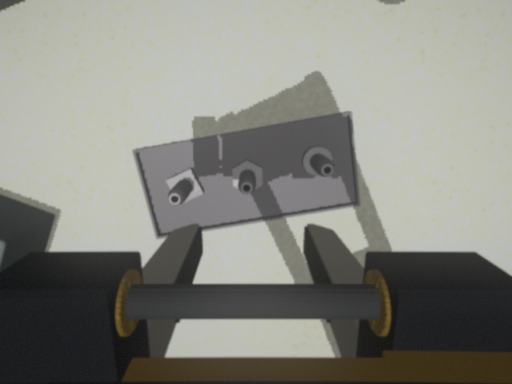

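Run:
```python
from h import *
s,im=pickle.load(open("w2.pkl","rb"))
a=cv2.resize(im["pixels"][145:215,205:290,::-1],None,fx=8,fy=8,interpolation=cv2.INTER_CUBIC)
a=np.clip(a.astype(float)*1.5,0,255).astype(np.uint8)
cv2.imwrite("pics/w2z.png",a)
```

```text
(no output)
```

View pics/w2z.png

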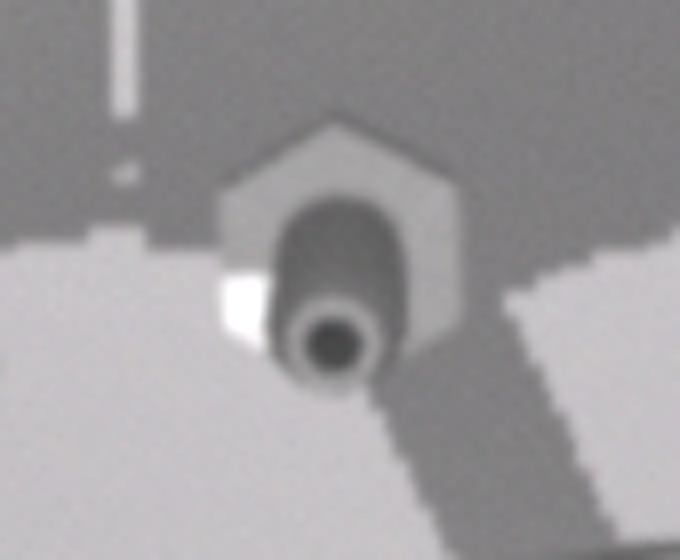

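Run:
```python
from h import *
from scipy.optimize import least_squares
s,im=pickle.load(open("w2.pkl","rb"))
z=lambda L:(np.array(L,float)+.5)/8-.5+[205,145]
M=onz(im,z([(335,120),(459,186),(461,322),(224,330),(217,193)]),.013,s)
k=np.array([0,1,2,4,5])
def res(x,r=.018/np.cos(np.pi/6)):
    a=x[2]-k*np.pi/3
    return (M[:,:2]-x[:2]-r*np.c_[np.cos(a),np.sin(a)]).ravel()
r=least_squares(res,[.494,.292,0]);print(r.x,np.degrees(r.x[2]),np.round(r.fun*1000,2))
print(onz(im,z([(332,344)]),.065,s))
```

```text
[0.49200964 0.29666234 0.03139586] 1.7988500086397625 [ 0.24  0.03  0.08 -0.19 -0.17 -0.01 -0.29  0.06  0.14  0.11]
[[0.49216889 0.2969458  0.065     ]]
```

Call:
{"fn": "jog_arm", "kwargs": {"commands": [[[-0.0234,0.009,-0.05],[0,0,0],-0.2],[[-0.0234,0.009,-0.15],[0,0,0],-0.2],[[-0.0234,0.009,-0.22],[0,0,0],-0.2],[[-0.0234,0.009,-0.295],[0,0,0],-0.2],[[-0.0234,0.009,-0.295],[0,0,0],-0.2],[[-0.0234,0.009,-0.295],[0,0,0],-0.2]]}}

```text
t: 4.75
tool_pos: [0.4934, 0.2966, 0.024]
orientation: [-3.141, 0.002, -0.003]
force: [0.5, -0.1, 1.1]
opening: 0.0559
```

```bash
python3 snap.py w3
```

```text
4.75 [0.49338768 0.29664072 0.02395074] [-3.14087164e+00  1.77923225e-03 -2.86384108e-03] [ 0.46422595 -0.14850677  1.13222348] 0.055913116362277526 [ 4.52379932e-01  2.00440885e-01  1.71870843e+00 -1.61145289e-04
  1.22048891e+00  2.02436437e+00]
```

View pics/w3.png

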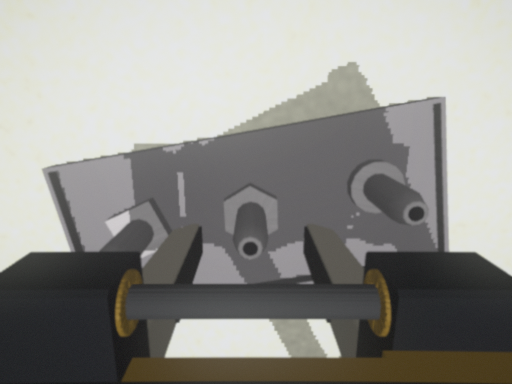

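Run:
```python
from h import *
s,im=pickle.load(open("w3.pkl","rb"))
print(onz(im,[[249.5,248]],.065,s), onz(im,[[249.5,183],[277,197],[277,230],[224,197.5]],.013,s))
```

```text
[[0.49257289 0.29713072 0.065     ]] [[0.5148324  0.29752534 0.013     ]
 [0.50519574 0.27920157 0.013     ]
 [0.48161419 0.27876561 0.013     ]
 [0.50488309 0.31458627 0.013     ]]
```

Call:
{"fn": "jog_arm", "kwargs": {"commands": [[[-0.0018,0,-0.0015],[0,0,0],0.3],[[-0.0018,0,-0.0015],[0,0,0],1],[[-0.0018,0,-0.0015],[0,0,0],1],[[-0.0018,0,-0.0015],[0,0,0],1],[[-0.0018,0,-0.0015],[0,0,0],1],[[-0.0018,0,-0.0015],[0,0,0],1]], "newtons": 20}}

```text
t: 5.55
tool_pos: [0.493, 0.2972, 0.0238]
orientation: [-3.14, 0.001, -0.005]
force: [0.9, 0.7, 0.3]
opening: 0.0161
```

```bash
python3 snap.py w4
```

```text
5.55 [0.49299595 0.29720502 0.02383394] [-3.14005125e+00  1.24707375e-03 -5.48529900e-03] [0.90562221 0.74720035 0.31070384] 0.01610810971732903 [ 4.53563797e-01  1.98565451e-01  1.72109715e+00 -1.61285354e-04
  1.21811641e+00  2.02520985e+00]
```

View pics/w4.png

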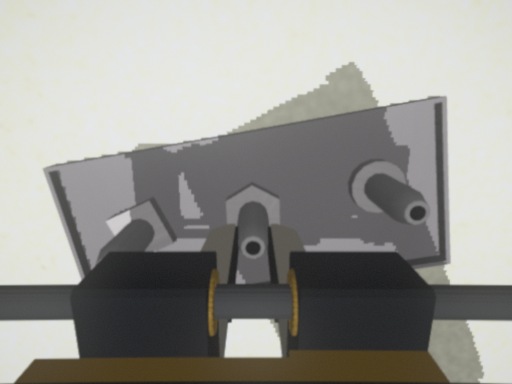

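Call:
{"fn": "jog_arm", "kwargs": {"commands": [[[0,0,0.05],[0,0,0],1],[[0,0,0.14],[0,0,0],1],[[0,0,0.2],[0,0,0],1],[[0.05,-0.3,0.2],[0,0,-0.0264],1],[[0.12,-0.727,0.2],[0,0,-0.0264],1],[[0.12,-0.727,0.2],[0,0,-0.0264],1],[[0.12,-0.727,0.2],[0,0,-0.0264],1],[[0.12,-0.727,0.2],[0,0,-0.0264],1],[[0.12,-0.727,0.2],[0,0,-0.0264],1],[[0.12,-0.727,0.2],[0,0,-0.0264],1]], "newtons": 20}}

```text
t: 6.85
tool_pos: [0.5639, -0.1364, 0.1434]
orientation: [-3.129, 0.262, -0.005]
force: [0.9, 0.5, -1.5]
opening: 0.016
```

Call:
{"fn": "jog_arm", "kwargs": {"commands": [[[0,0,0],[0,0,0],1],[[0,0,0],[0,0,0],1],[[0,0,0],[0,0,0],1],[[0,0,0],[0,0,0],1]]}}

```text
t: 7.35
tool_pos: [0.5639, -0.135, 0.1435]
orientation: [-3.129, 0.258, -0.005]
force: [-0.9, -0.0, -1.1]
opening: 0.0149
```

```bash
python3 snap.py w5;python3 snap.py s5 side; python3 snap.py t5 top
```

```text
7.35 [ 0.56394878 -0.13503052  0.14350769] [-3.1293271   0.25840075 -0.00470412] [-0.9356026  -0.00407327 -1.057936  ] 0.014856655793512074 [-0.32503876  0.09710216  1.60384064  0.00230455  1.43812893  1.41022959]
7.4 [ 0.56399753 -0.13517625  0.14354621] [-3.12938033  0.2586555  -0.00486987] [ 0.4981311   0.15428481 -2.17228895] 0.014832028613819007 [-0.32521795  0.09716825  1.6036991   0.00225767  1.43808433  1.41021549]
7.45 [ 0.56404546 -0.13539113  0.14362115] [-3.12945688  0.25903881 -0.00511808] [ 0.04313315 -0.02795795 -2.55889237] 0.015023361321766767 [-0.32549667  0.09718945  1.60353816  0.0021904   1.43804502  1.41018498]
```

View pics/w5.png

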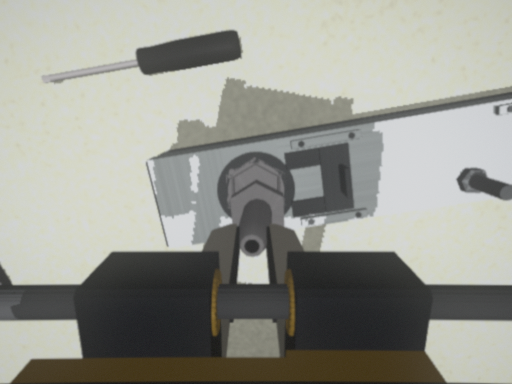

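View pics/s5.png

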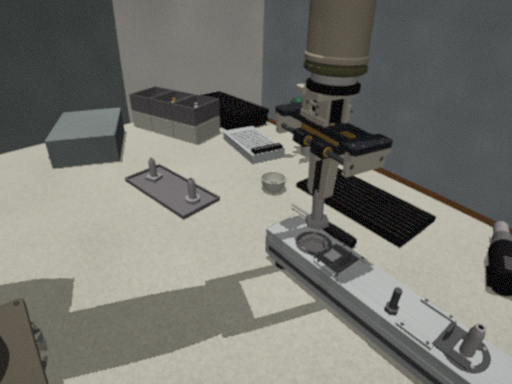

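Run:
```python
from h import *
s,im=pickle.load(open("w5.pkl","rb"))
a=cv2.resize(im["pixels"][145:260,205:305,::-1],None,fx=6,fy=6,interpolation=cv2.INTER_CUBIC)
cv2.imwrite("pics/w5z.png",a)
s,im=pickle.load(open("s5.pkl","rb"))
b=cv2.resize(im["pixels"][140:270,265:365,::-1],None,fx=4.6,fy=4.6,interpolation=cv2.INTER_CUBIC)
cv2.imwrite("pics/s5z.png",b)
```

```text
(no output)
```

View pics/w5z.png

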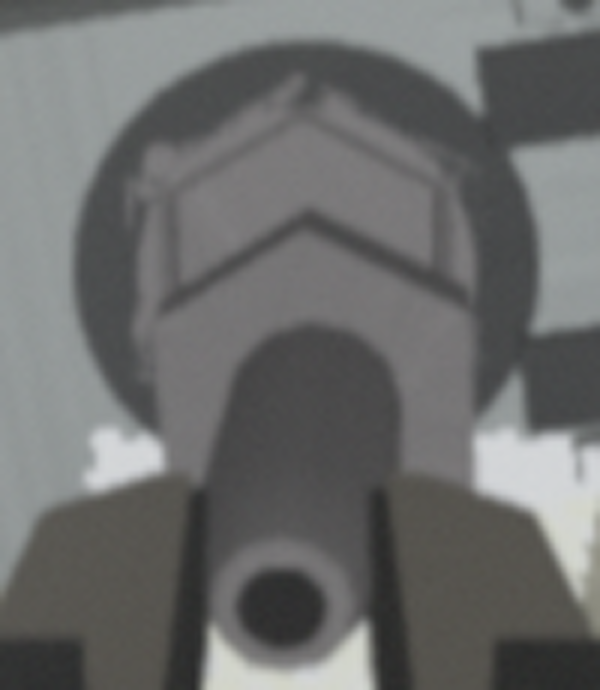

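View pics/s5z.png

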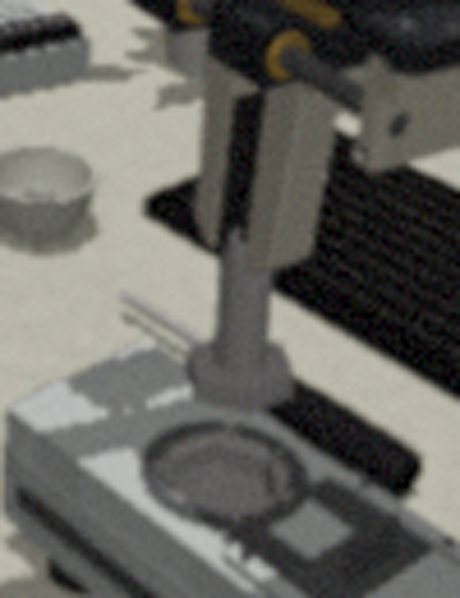

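Run:
```python
from h import *
from scipy.optimize import least_squares
s,im=pickle.load(open("s5.pkl","rb"))
c=s["tool_pos"]
b=cv2.imread("pics/s5z.png")
for z in (0,-.0208,-.0108,.019,.042): print(z,(proj(im,[c+[0,0,z]],s)[0]-[265,140])*4.6)
# slip estimate from wrist: foot top corners in tool-level frame
s,im=pickle.load(open("w5.pkl","rb"))
for name,sc,o,pts in (("w5",6,[205,145],[(307,210),(472,303),(160,315)]),):
    px=(np.array(pts,float)+.5)/sc-.5+o
    k=np.array([0,1,5])
    def res(x):
        a=x[3]-k*np.pi/3; r=.018/np.cos(np.pi/6)
        P=np.c_[x[0]+r*np.cos(a),x[1]+r*np.sin(a),0*a+x[2]]
        return (proj(im,P,s)-px).ravel()
    best=least_squares(res,[s["tool_pos"][0],s["tool_pos"][1],s["tool_pos"][2]-.011,-.13]);print(best.x,best.x[:3]-s["tool_pos"],np.degrees(best.x[3]),best.cost)
    t=(np.array([[282,605.]])+.5)/sc-.5+o
    for dz in(.042,.036,.03,.025): print(dz,onz(im,t,s["tool_pos"][2]+dz,s)-s["tool_pos"])
s4,i4=pickle.load(open("w4.pkl","rb"))
px=np.array([[253,184],[280,198],[227,198.]])
im,s=i4,s4
best=least_squares(res,[s["tool_pos"][0],s["tool_pos"][1],s["tool_pos"][2]-.011,-.13]);print(best.x,best.x[:3]-s["tool_pos"],np.degrees(best.x[3]),best.cost)
for n in ("w4","w5"):
  s,im=pickle.load(open(n+".pkl","rb"))
  cv2.imwrite(f"pics/{n}y.png",cv2.resize(im["pixels"][220:270,215:295,::-1],None,fx=8,fy=8,interpolation=2))
```

```text
0 [235.0804662  325.16208332]
-0.0208 [228.72254176 371.08616343]
-0.0108 [231.75519588 349.2261052 ]
0.019 [241.05849906 281.64816596]
0.042 [248.51766942 226.88843237]
[ 0.56438566 -0.1397336   0.12737801 -0.11827866] [ 0.00043688 -0.00470307 -0.01612969] -6.776868032600934 1.3233587695538522
0.042 [[ 0.00110554 -0.0008221   0.042     ]]
0.036 [[-0.00159992 -0.00034786  0.036     ]]
0.03 [[-0.00430539  0.00012639  0.03      ]]
0.025 [[-0.00655994  0.00052159  0.025     ]]
[0.49220738 0.29552587 0.00826753 0.00329422] [-0.00078857 -0.00167916 -0.01556641] 0.18874471329262715 0.3004167327470674
```

View pics/w4y.png

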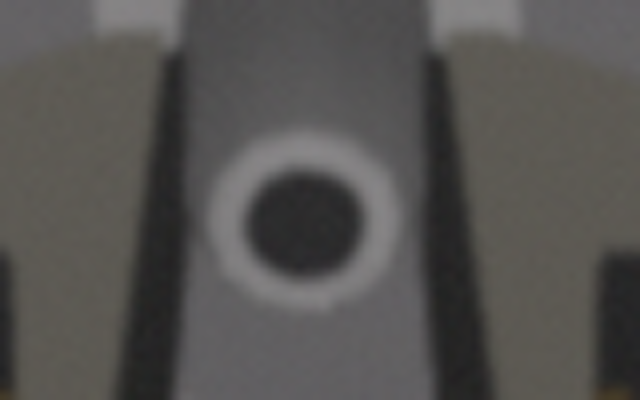

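View pics/w5y.png

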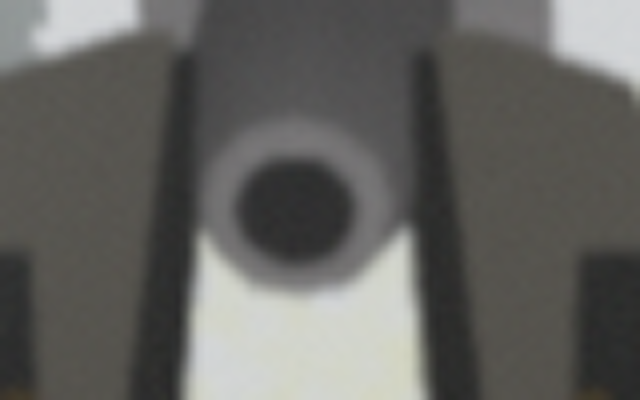

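Call:
{"fn": "jog_arm", "kwargs": {"commands": [[[0.001,-0.004,-0.03],[0,0,-0.003],1],[[0.001,-0.004,-0.05],[0,0,-0.003],1],[[0.001,-0.004,-0.066],[0,0,-0.003],1],[[0.001,-0.004,-0.07],[0,0,-0.003],1],[[0.001,-0.004,-0.072],[0,0,-0.003],1],[[0.001,-0.004,-0.072],[0,0,-0.003],1]], "newtons": 20}}

```text
t: 8.25
tool_pos: [0.565, -0.1381, 0.1009]
orientation: [-3.127, 0.289, -0.006]
force: [0.5, 0.4, -1.2]
opening: 0.0148
```

```bash
python3 snap.py w6;python3 snap.py s6 side;python3 - <<'E'
from h import *
s,im=pickle.load(open("s6.pkl","rb"))
b=cv2.resize(im["pixels"][140:270,265:365,::-1],None,fx=4.6,fy=4.6,interpolation=cv2.INTER_CUBIC)
s,im=pickle.load(open("w6.pkl","rb"))
a=cv2.resize(im["pixels"][145:260,205:275,::-1],None,fx=5.2,fy=5.2,interpolation=cv2.INTER_CUBIC)
cv2.imwrite("pics/c6.png",np.hstack([a,b[:598]]) if a.shape[0]==598 else a)
E
```

```text
8.25 [ 0.56495092 -0.13811164  0.10085997] [-3.12700091  0.28904798 -0.0062177 ] [ 0.47419692  0.43787195 -1.16446483] 0.014827229354915617 [-0.32943143  0.13281055  1.64501169  0.00219891  1.36021685  1.42525757]
8.3 [ 0.56499858 -0.13813224  0.1009715 ] [-3.12706389  0.28899546 -0.00643667] [-0.16899244 -0.17174435 -1.80969786] 0.014883412562142699 [-0.32942158  0.13269179  1.64493095  0.00217444  1.36026718  1.42523575]
```

View pics/c6.png

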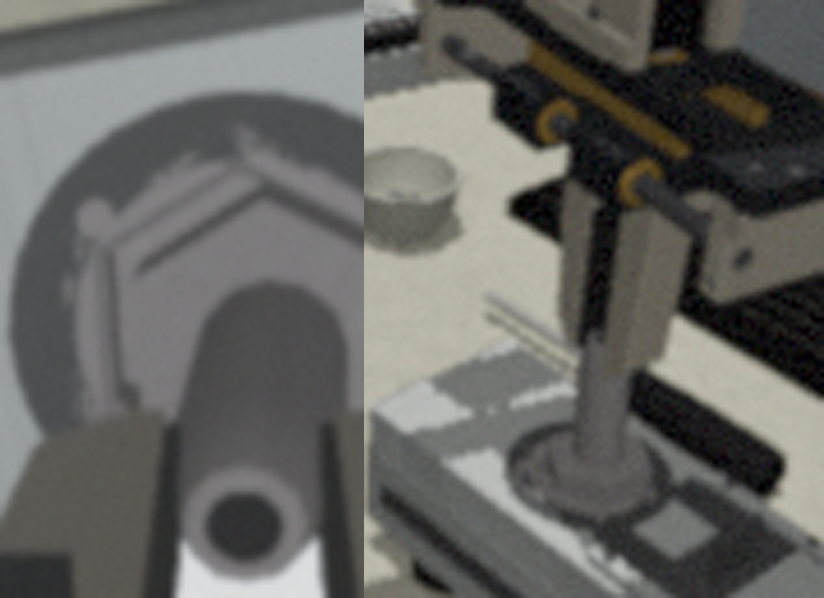

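Call:
{"fn": "jog_arm", "kwargs": {"commands": [[[0,0,-0.003],[0,0,-0.0083],1],[[0,0,-0.006],[0,0,-0.0083],1],[[0,0,-0.008],[0,0,-0.0083],1],[[0,0,-0.01],[0,0,-0.0083],1],[[0,0,-0.01],[0,0,-0.0083],1]]}}

```text
t: 8.98
tool_pos: [0.5663, -0.1382, 0.0975]
orientation: [-3.119, 0.368, -0.011]
force: [-4.1, 2.6, 11.3]
opening: 0.0147
```

```bash
cat > pair.py <<'E'
import sys
from plant import robot
from h import *
n=sys.argv[1]
s=robot.read_state(); w=robot.read_camera("wrist"); s2=robot.read_camera("side")
pickle.dump((s,w,s2),open(n+".pkl","wb"))
b=cv2.resize(s2["pixels"][140:270,275:355,::-1],None,fx=4.6,fy=4.6,interpolation=cv2.INTER_CUBIC)
a=cv2.resize(w["pixels"][145:260,210:291,::-1],None,fx=5.2,fy=5.2,interpolation=cv2.INTER_CUBIC)
cv2.imwrite(f"pics/{n}.png",np.hstack([a[:598],b[:598]]))
print(s["t"],s["tool_pos"],s["orientation"],s["force"],s["wrist_torque"],s["opening"])
E
python3 pair.py p7
```

```text
8.975 [ 0.56627234 -0.13821789  0.09748377] [-3.11908532  0.36820078 -0.01129073] [-4.07732162  2.57984251 11.30939161] [0.45443333 0.67440279 0.00949423] 0.014706209963549138
```

View pics/p7.png

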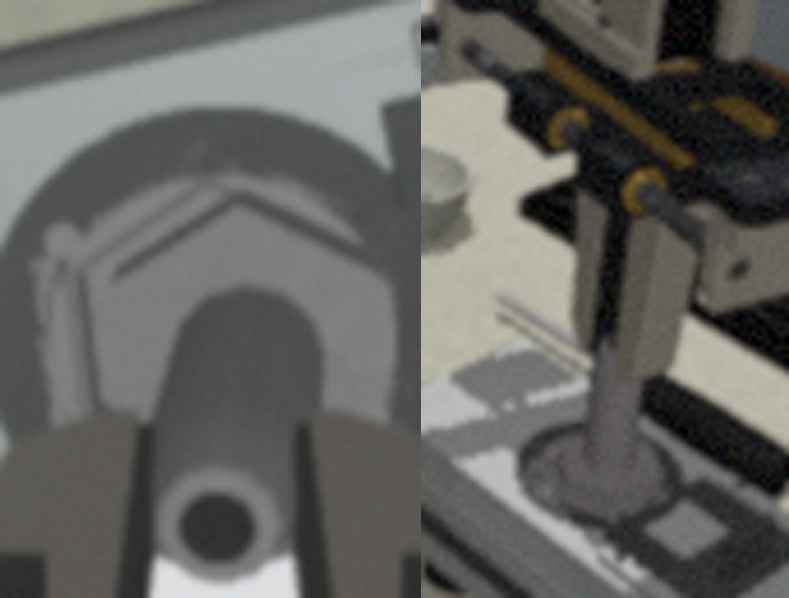

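Call:
{"fn": "jog_arm", "kwargs": {"commands": [[[-0.001,0,0.004],[0,0,0],1],[[-0.001,0.005,0.004],[0,0,0],1],[[-0.001,0.005,0.004],[0,0,0],1],[[-0.001,0.005,0.002],[0,0,0],1],[[-0.001,0.005,0.0],[0,0,0],1],[[-0.001,0.005,-0.003],[0,0,0],1]]}}

```text
t: 9.82
tool_pos: [0.5657, -0.1352, 0.0959]
orientation: [-3.119, 0.368, -0.011]
force: [0.9, 0.6, 1.9]
opening: 0.0149
```

```bash
python3 pair.py p8
```

```text
9.825 [ 0.56572841 -0.13522232  0.09588427] [-3.11901292  0.36818821 -0.01141163] [0.94924044 0.58805575 1.92143444] [ 0.25335348 -0.00853129  0.00916597] 0.014855767250722468
```

View pics/p8.png

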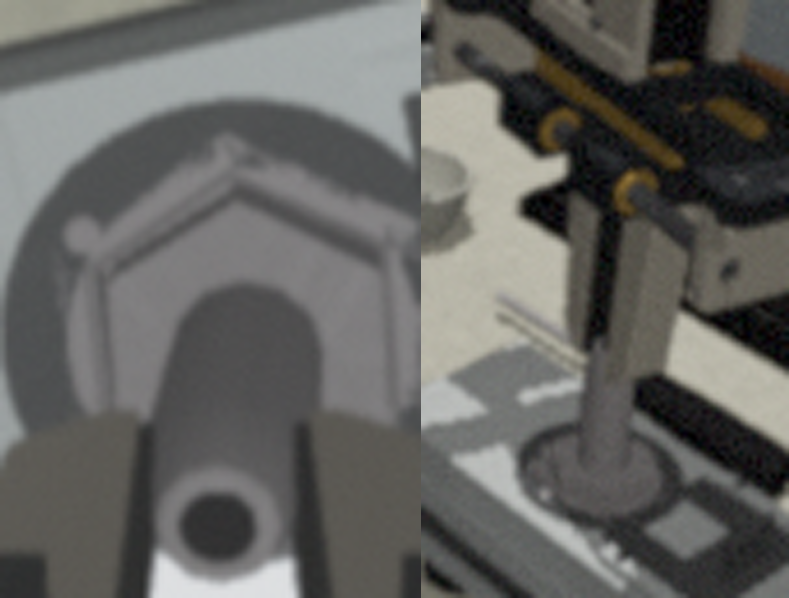

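Call:
{"fn": "jog_arm", "kwargs": {"commands": [[[0,0,-0.002],[0,0,0],1],[[0,0,-0.004],[0,0,0],1],[[0,0,-0.006],[0,0,0],1],[[0,0,-0.006],[0,0,0],1]]}}

```text
t: 10.42
tool_pos: [0.5655, -0.1351, 0.0916]
orientation: [-3.119, 0.368, -0.011]
force: [-0.2, 0.3, -2.0]
opening: 0.015
```

Call:
{"fn": "jog_arm", "kwargs": {"commands": [[[0,0,-0.003],[0,0,0],1],[[0,0,-0.006],[0,0,0],1],[[0,0,-0.008],[0,0,0],1],[[0,0,-0.008],[0,0,0],1]]}}

```text
t: 10.92
tool_pos: [0.5663, -0.1356, 0.0878]
orientation: [-3.119, 0.368, -0.013]
force: [0.8, -1.3, 4.6]
opening: 0.0153
```

```bash
python3 pair.py p9
```

```text
10.925 [ 0.5662918  -0.13557259  0.08779394] [-3.11942763  0.3683986  -0.0134775 ] [ 0.77000605 -1.3085626   4.56613843] [-0.02644927 -0.00535703  0.03015458] 0.015252877514177544
```

View pics/p9.png

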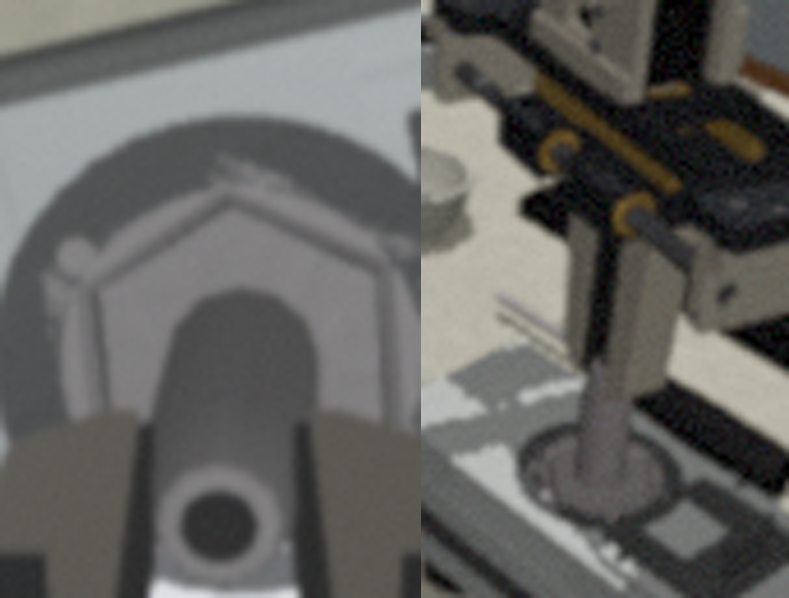

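Call:
{"fn": "jog_arm", "kwargs": {"commands": [[[0,0,0],[0,0,0],0.5],[[0,0,0],[0,0,0],0.3],[[0,0,0],[0,0,0],0.3],[[0,0,0],[0,0,0],0.3]]}}

```text
t: 11.52
tool_pos: [0.566, -0.1354, 0.0875]
orientation: [-3.119, 0.368, -0.012]
force: [0.8, 0.1, 0.2]
opening: 0.0324
```

```bash
python3 pair.py p10
```

```text
11.525 [ 0.56600625 -0.13539483  0.08746744] [-3.11924257  0.36829937 -0.01244045] [0.75310948 0.13489681 0.180332  ] [ 0.0167271  -0.0020351  -0.00767092] 0.03235481990575219
```

View pics/p10.png

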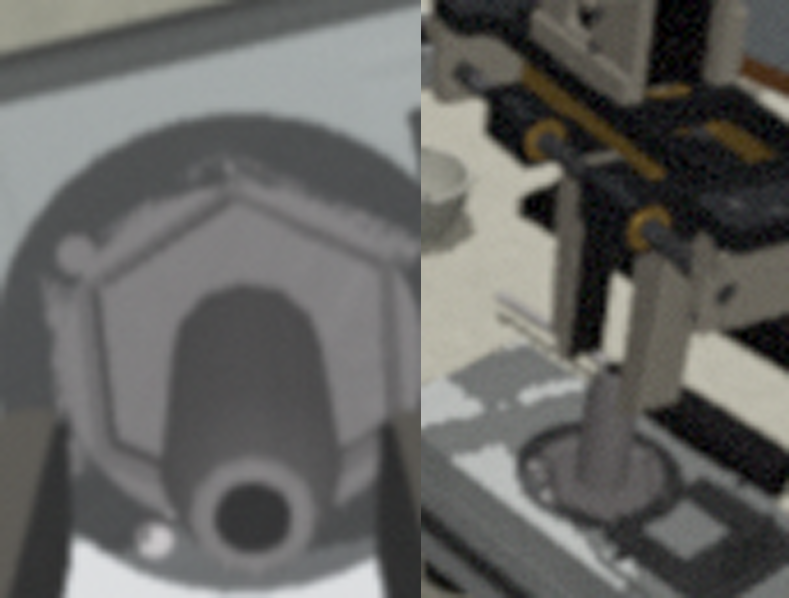

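Run:
```python
from h import *
from scipy.optimize import least_squares
s,im,_=pickle.load(open("p10.pkl","rb"))
px=(np.array([(252,517.),(230,200),(388,262),(388,435),(113,437),(97,282)])+.5)/5.2-.5+[210,145]
for z in (.126,.130,.136): print(z,onz(im,px[:1],z,s))
k=np.array([0,1,2,4,5]);r=.018/np.cos(np.pi/6)
def f(x):
    a=x[3]-k*np.pi/3
    P=np.c_[x[0]+r*np.cos(a),x[1]+r*np.sin(a),0*a+x[2]]
    return (proj(im,P,s)-px[1:]).ravel()
b=least_squares(f,[.565,-.139,.074,-.13]);print(b.x,np.degrees(b.x[3]),np.round(b.fun,1))
for z in (.074,.086):
  g=lambda x:f([x[0],x[1],z,x[2]])
  b=least_squares(g,[.565,-.139,-.13]);print(z,b.x,b.cost)
```

```text
0.126 [[ 0.56538928 -0.13937675  0.126     ]]
0.13 [[ 0.56714351 -0.13972325  0.13      ]]
0.136 [[ 0.56977486 -0.14024301  0.136     ]]
[ 0.56802199 -0.13976928  0.08280169 -0.1801763 ] -10.323341783379638 [ 1.2 -0.8 -0.6  1.4  0.4 -1.7 -0.9  0.6 -0.1  0.5]
0.074 [ 0.56532077 -0.13923025 -0.18021938] 8.499087218426759
0.086 [ 0.56900277 -0.13996495 -0.18015981] 5.074268409685043
```

Call:
{"fn": "jog_arm", "kwargs": {"commands": [[[0,0,0.05],[0,0,0],0.0],[[0,0,0.11],[0,0,0],0.0],[[0,0,0.18],[0,0,0],0.0],[[0,0,0.18],[0,0,0],0.0]]}}

```text
t: 12.12
tool_pos: [0.5687, -0.1363, 0.2004]
orientation: [3.119, -0.368, 0.025]
force: [-0.1, -0.5, 0.1]
opening: 0.0464
```

```bash
python3 pair.py p11; python3 snap.py t11 top
```

```text
12.125 [ 0.56868319 -0.13625672  0.20044302] [ 3.11887941 -0.36812594  0.02490776] [-0.06986789 -0.47247068  0.12440468] [ 0.03378003  0.0474959  -0.00617143] 0.046441781661830446
12.225 [ 0.56630524 -0.13549698  0.19572633] [-3.11948278  0.36828772 -0.01402067] [ 0.19929914 -0.23358958 -0.4890913 ] 0.04651618323102705 [-0.32447153  0.06941119  1.53750501  0.00224143  1.52602501  1.48126722]
```

View pics/p11.png

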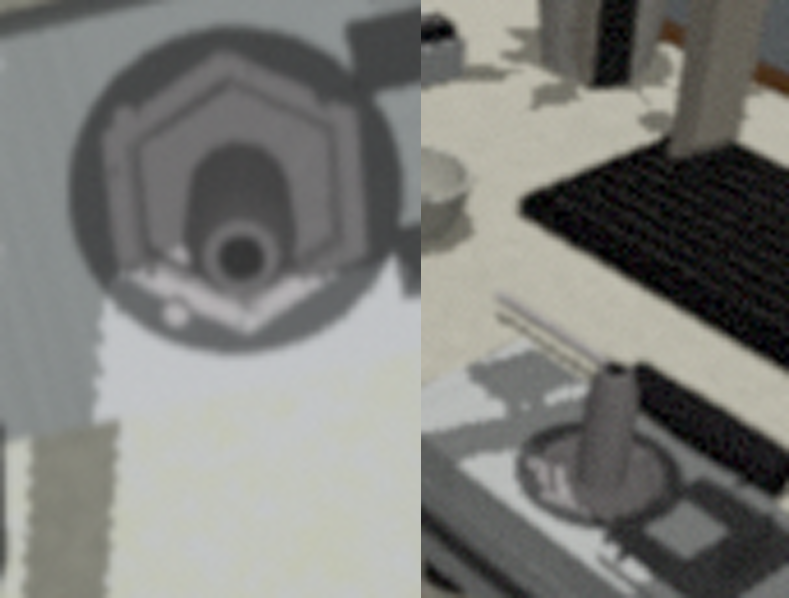

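Run:
```python
from h import *
s,w,sd=pickle.load(open("p11.pkl","rb"))
for z in (.126,.132,.138): print(z,proj(sd,[[.565,-.139,z]]), "px obs 316.3,220.5")
px=(np.array([(240,257.)])+.5)/5.2-.5+[210,145]
for z in (.126,.138): print(onz(w,px,z,s))
# reference other spigot tip: bar y -285
print(proj(sd,[[.565,-.424,.126]]))
cv2.imwrite("pics/o.png",cv2.resize(sd["pixels"][300:384,420:512,::-1],None,fx=6,fy=6,interpolation=2))
```

```text
0.126 [[316.9646458  219.98324399]] px obs 316.3,220.5
0.132 [[317.37344839 217.12119478]] px obs 316.3,220.5
0.138 [[317.78584944 214.22732286]] px obs 316.3,220.5
[[ 0.56524328 -0.13941827  0.126     ]]
[[ 0.56837292 -0.14003885  0.138     ]]
[[481.14098684 327.14714862]]
```

View pics/o.png

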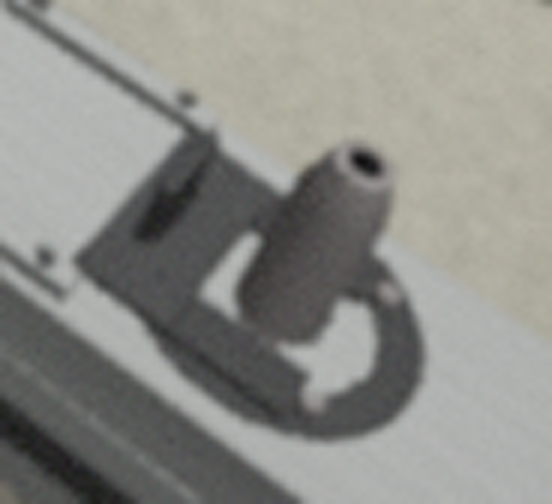

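Call:
{"fn": "jog_arm", "kwargs": {"commands": [[[-0.002,-0.09,0],[0,0,0.03],1],[[-0.002,-0.174,0],[0,0,0.06],1],[[-0.002,-0.174,0],[0,0,0.09],1],[[-0.002,-0.174,0],[0,0,0.12],1],[[-0.002,-0.174,0],[0,0,0.15],1],[[-0.002,-0.174,0],[0,0,0.18],1],[[-0.002,-0.174,0],[0,0,0.21],1],[[-0.002,-0.174,0],[0,0,0.24],1],[[-0.002,-0.174,0],[0,0,0.2875],1],[[-0.002,-0.174,0],[0,0,0.2875],1]]}}

```text
t: 13.52
tool_pos: [0.5633, -0.2391, 0.1921]
orientation: [-2.209, -2.221, -0.004]
force: [0.9, -0.0, 0.7]
opening: 0.0008
```

Call:
{"fn": "jog_arm", "kwargs": {"commands": [[[0,0,0],[0,0,0],1],[[0,0,0],[0,0,0],1]]}}

```text
t: 13.78
tool_pos: [0.5626, -0.2387, 0.1905]
orientation: [-2.21, -2.216, -0.003]
force: [0.8, -0.8, 0.6]
opening: 0.0005
```

```bash
python3 snap.py w12;python3 snap.py s12 side
```

```text
13.775 [ 0.56259852 -0.23869414  0.1904865 ] [-2.20978986 -2.21626902 -0.00282084] [ 0.83110639 -0.75787382  0.6148542 ] 0.0004893505886780679 [-0.48861267  0.1702973   1.43807623  0.0051874   1.54407191 -0.49170716]
13.825 [ 0.56282718 -0.23882131  0.19095683] [-2.20990095 -2.21715416 -0.00312502] [-0.21171168  0.52772075 -0.00542344] 0.0008505438751515442 [-0.48860635  0.17000912  1.43753731  0.00516586  1.54416838 -0.49204679]
```

View pics/w12.png

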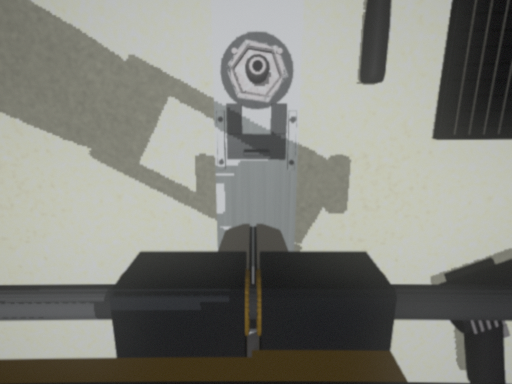

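View pics/s12.png

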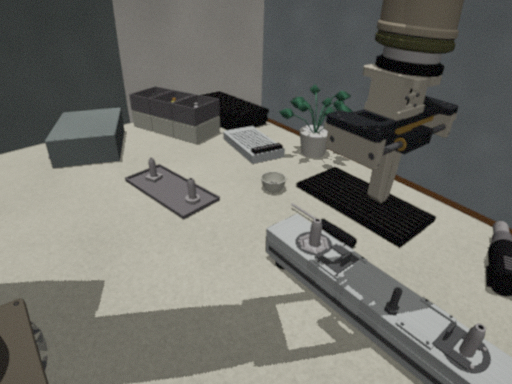

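Run:
```python
from h import *
s,im=pickle.load(open("s12.pkl","rb"));c=s["tool_pos"]
for d in (0,.015,.02,.025,.031,.04): print(d,proj(im,[c+[0,0,d]])[0])
print("bolt side",proj(im,[[.55,-.31,.075],[.55,-.33,.075],[.54,-.31,.075]]))
s,im=pickle.load(open("w12.pkl","rb"))
print(onz(im,[[257,151]],.093,s))
cv2.imwrite("pics/s12z.png",cv2.resize(pickle.load(open("s12.pkl","rb"))[1]["pixels"][140:300,330:430,::-1],None,fx=3.7,fy=3.7,interpolation=2))
```

```text
0 [371.95975629 216.65680828]
0.015 [374.07637308 207.94131321]
0.02 [374.79341403 204.97232593]
0.025 [375.51624664 201.97079991]
0.031 [376.39132097 198.32548409]
0.04 [377.71969928 192.76719576]
bolt side [[389.78909041 306.27103109]
 [401.30314685 314.64296043]
 [385.88038101 309.66811466]]
[[ 0.56562703 -0.20878591  0.093     ]]
```

View pics/s12z.png

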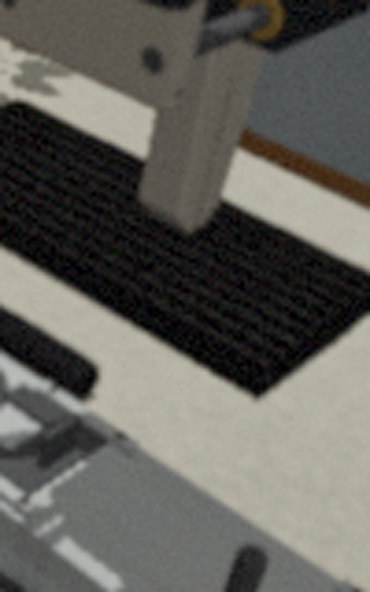

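Call:
{"fn": "jog_arm", "kwargs": {"commands": [[[0.004,0,-0.08],[0,0,0],1],[[0.004,0,-0.15],[0,0,0],1],[[0.004,0,-0.19],[0,0,0],1],[[0.004,0,-0.205],[0,0,0],1],[[0.004,0,-0.217],[0,0,0],1],[[0.004,0,-0.217],[0,0,0],1]]}}

```text
t: 14.62
tool_pos: [0.5658, -0.2392, 0.0618]
orientation: [-2.211, -2.218, -0.004]
force: [0.1, -0.4, 1.1]
opening: 0.0008
```

```bash
python3 snap.py s13 side
python3 - <<'E'
from h import *
s,im=pickle.load(open("s13.pkl","rb"))
cv2.imwrite("pics/s13z.png",cv2.resize(im["pixels"][130:300,280:430,::-1],None,fx=3.5,fy=3.5,interpolation=2))
E
```

```text
14.625 [ 0.56584288 -0.23919549  0.06182057] [-2.2108624  -2.2184302  -0.00384975] [ 0.13014414 -0.43249356  1.08350901] 0.0008235073643999936 [-0.48683023  0.26622119  1.56754788  0.0053315   1.31629087 -0.49161153]
```

View pics/s13z.png

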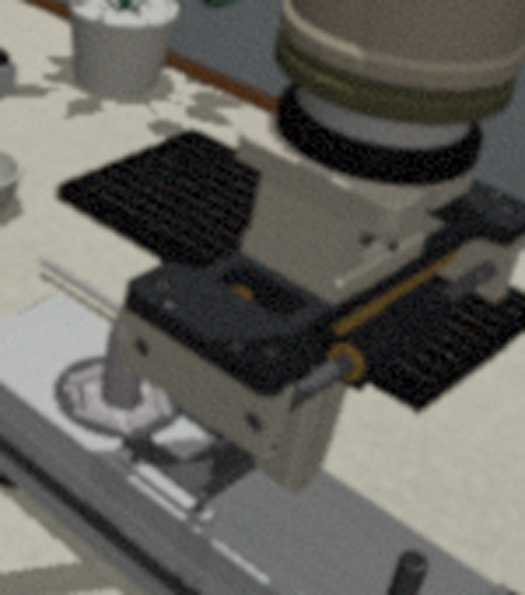

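Run:
```python
from h import *
s,im=pickle.load(open("s13.pkl","rb"));c=s["tool_pos"]
for d in (0,.02,.025,.031,.036): print(d,proj(im,[c+[0,0,d],c+[-.0175,.0075,d],c+[-.0175,-.0075,d],c+[.0175,-.0075,d]]).round(1).tolist())
for p in ([.565,-.211,.098],[.553,-.213,.098],[.577,-.213,.098],[.553,-.213,.08]): print(proj(im,[p])[0])
```

```text
0 [[357.1, 280.4], [346.7, 282.6], [353.9, 288.1], [367.3, 278.2]]
0.02 [[359.4, 271.6], [348.8, 273.8], [356.3, 279.1], [369.7, 269.4]]
0.025 [[360.0, 269.3], [349.4, 271.5], [356.9, 276.9], [370.4, 267.1]]
0.031 [[360.7, 266.5], [350.0, 268.7], [357.6, 274.1], [371.1, 264.4]]
0.036 [[361.3, 264.2], [350.6, 266.4], [358.2, 271.7], [371.8, 262.1]]
[347.13058888 254.86175375]
[343.30918542 258.5993741 ]
[352.74775382 252.50520586]
[341.52723535 266.84322992]
```

Call:
{"fn": "jog_arm", "kwargs": {"commands": [[[0,0,-0.006],[0,0,0],1],[[0,0,-0.01],[0,0,0],1],[[0,0.015,-0.01],[0,0,0],1],[[0,0.03,-0.01],[0,0,0],1],[[0,0.045,-0.01],[0,0,0],1],[[0,0.045,-0.01],[0,0,0],1]]}}

```text
t: 15.42
tool_pos: [0.5662, -0.2113, 0.0563]
orientation: [-2.21, -2.22, -0.004]
force: [0.4, 0.5, -0.6]
opening: 0.0002
```

```bash
python3 snap.py s14 side; python3 snap.py w14
python3 - <<'E'
from h import *
s,im=pickle.load(open("s14.pkl","rb"))
a=cv2.resize(im["pixels"][130:300,280:400,::-1],None,fx=3.4,fy=3.4,interpolation=2)
s,im=pickle.load(open("w14.pkl","rb"))
b=cv2.resize(im["pixels"][0:289,190:320,::-1],None,fx=2,fy=2,interpolation=2)
cv2.imwrite("pics/c14.png",np.hstack([a[:578],b[:578]]))
E
```

```text
15.425 [ 0.56615116 -0.21129626  0.05631957] [-2.20987787 -2.21992701 -0.00445981] [ 0.38368174  0.48132515 -0.56483188] 0.00020934111210449532 [-0.44593562  0.24552185  1.60262885  0.00595808  1.30122073 -0.45208178]
15.475 [ 0.56617832 -0.21162514  0.0563506 ] [-2.21016204 -2.21973709 -0.00453217] [-0.03912119 -1.01418172  0.20532573] 0.0009296091767351505 [-0.44642175  0.24576705  1.60228036  0.00597753  1.30124868 -0.45235865]
```

View pics/c14.png

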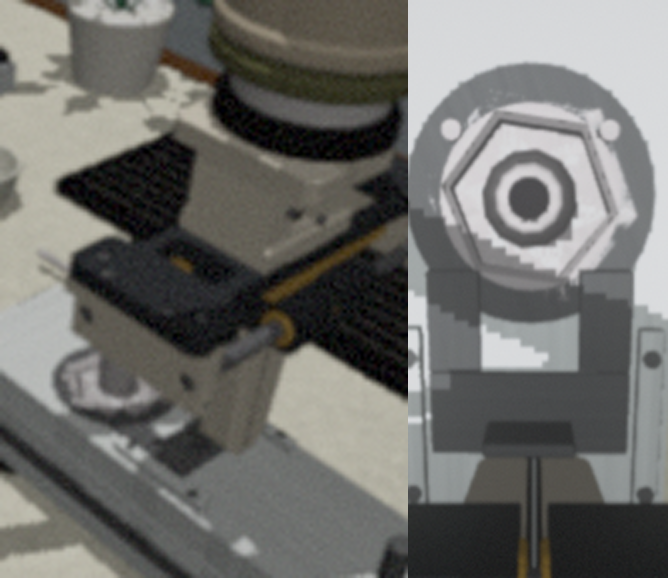

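Call:
{"fn": "jog_arm", "kwargs": {"commands": [[[0,0.012,0],[0,0,0],1],[[0,0.024,0],[0,0,0],1],[[0,0.036,0],[0,0,0],1],[[0,0.048,0],[0,0,0],1],[[0,0.054,0],[0,0,0],1],[[0,0.058,0],[0,0,0],1],[[0,0.058,0],[0,0,0],1]]}}

```text
t: 16.4
tool_pos: [0.5662, -0.1784, 0.0565]
orientation: [-2.212, -2.221, -0.002]
force: [-0.4, -8.1, -1.1]
opening: 0.0008
```

```bash
python3 snap.py s15 side; python3 snap.py w15
python3 - <<'E'
from h import *
s,im=pickle.load(open("s15.pkl","rb"))
a=cv2.resize(im["pixels"][130:300,280:400,::-1],None,fx=3.4,fy=3.4,interpolation=2)
s,im=pickle.load(open("w15.pkl","rb"))
b=cv2.resize(im["pixels"][0:289,190:320,::-1],None,fx=2,fy=2,interpolation=2)
cv2.imwrite("pics/c15.png",np.hstack([a[:578],b[:578]]))
E
```

```text
16.4 [ 0.56623037 -0.17842254  0.05650783] [-2.21211177 -2.22050816 -0.00233879] [-0.44047115 -8.0789216  -1.06507882] 0.0008029661408097495 [-0.39446406  0.21671727  1.63578194  0.0042929   1.29523858 -0.39943323]
16.45 [ 0.56625557 -0.17839984  0.05653158] [-2.21218133 -2.22034032 -0.00263468] [-0.75859773 -7.83915635 -1.34422194] 0.0006423640762200105 [-0.39455122  0.21671046  1.63574426  0.00450165  1.29527621 -0.3994706 ]
```

View pics/c15.png

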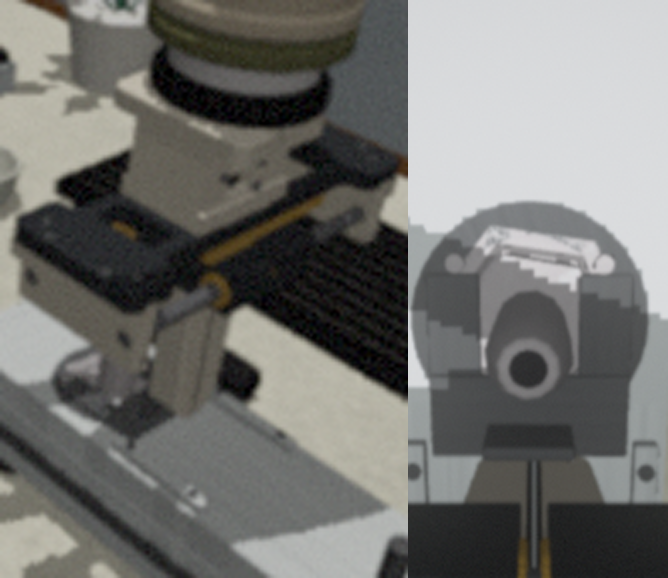

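Call:
{"fn": "jog_arm", "kwargs": {"commands": [[[0,-0.03,0],[0,0,0],1],[[0,-0.06,0],[0,0,0],1],[[0,-0.06,0.08],[0,0,0],1],[[0,-0.06,0.18],[0,0,0],1],[[0,-0.06,0.25],[0,0,0],1],[[0,-0.06,0.25],[0,0,0],1],[[0,-0.06,0.25],[0,0,0],1]]}}

```text
t: 17.38
tool_pos: [0.5659, -0.2149, 0.2056]
orientation: [-2.212, -2.219, -0.002]
force: [-0.4, -0.7, -0.5]
opening: 0.0006
```

```bash
python3 snap.py s16 side; python3 snap.py w16; python3 snap.py t16 top
python3 - <<'E'
from h import *
s,im=pickle.load(open("s16.pkl","rb"))
a=cv2.resize(im["pixels"][180:300,265:385,::-1],None,fx=3.4,fy=3.4,interpolation=2)
for z in (.126,.138): print(proj(im,[[.565,-.139,z]]))
s,im=pickle.load(open("w16.pkl","rb"))
b=cv2.resize(im["pixels"][0:204,160:340,::-1],None,fx=2,fy=2,interpolation=2)
cv2.imwrite("pics/c16.png",np.hstack([a[:408],b[:408]]))
Y=onz(im,[[250,0]],.0795,s)
for k in (.040,.044): print(k,proj(im,[[.565+.02,-.139-.03+k,.0795],[.565-.02,-.139-.03+k,.0795],[.565,-.139-.074+k,.098]],s).tolist())
E
```

```text
17.375 [ 0.56588844 -0.2148506   0.20561482] [-2.21199686 -2.21894126 -0.00247897] [-0.41378361 -0.66075434 -0.48994565] 0.000632875978508858 [-0.45043331  0.14536022  1.43818612  0.00425779  1.56550517 -0.45360622]
17.425 [ 0.5653697  -0.21449427  0.20459185] [-2.21074327e+00 -2.21786959e+00 -1.39624165e-03] [ 0.54501079 -0.2806555  -0.46175379] 0.00023898296345202101 [-0.45019918  0.146024    1.43932011  0.00414514  1.56548674 -0.45345864]
17.475 [ 0.56516974 -0.21426692  0.20422872] [-2.21013764e+00 -2.21748012e+00 -1.04905627e-03] [-0.35077171 -1.25060202  0.67853456] 0.0006951548875012881 [-0.45001885  0.14623425  1.43975206  0.00416742  1.5655813  -0.45337804]
[[316.9646458  219.98324399]]
[[317.78584944 214.22732286]]
0.04 [[274.7681285291044, 88.17477070128149], [232.50207544115068, 88.04032437324327], [253.319868086679, 136.97358100869153]]
0.044 [[274.86080397355056, 83.70959743666862], [232.4459097844132, 83.57879307642285], [253.33726148367705, 132.60012572789358]]
```

View pics/c16.png

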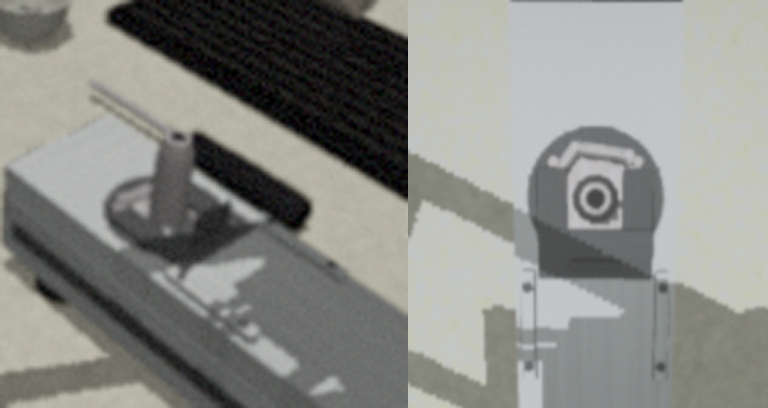

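View pics/t16.png

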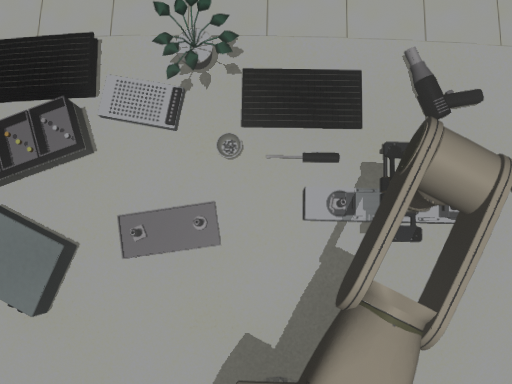

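```bash
python3 -c "
from plant import robot
print(robot.close_job())"
```

```text
the job is handed in; nothing more can be done
None
```

The hex-footed spigot is home in the pocket, the keeper is closed over its foot, and the job was handed in at about 17.5 s. No verdict was reported.

**What I did**
- I took the middle spigot from the tray and turned it to match the pocket angle read from the wrist picture.
- It first touched off-centre, at about 11 N on the wrist. I lifted it clear, moved it 3 mm and let it enter. The highest reading after that was under 5 N, and I released it just above the floor.
- I pushed the keeper's tab with closed fingers until it met its stop, where the reading was about 8 N, then backed off and raised the arm clear.

**Last checks**
- **Spigot:** before the keeper was pushed, its tip lay within about 1 pixel of the home position in the side view. From the wrist camera it was within about 0.5 mm of the pocket centre. I did not re-measure it afterwards, but it still looked upright in the later pictures.
- **Keeper:** its tips and tab were where 44 mm of travel puts them.
- **Other things:** the two remaining tray spigots, the screwdriver and the bowl looked unmoved. The arm hid the bolt in the last top picture, but it was never approached.
- **Gripper:** it was open to the air, with nothing touching.

**What disagreed**
- **Finger length:** the fingers end about 30 mm short of the stated TCP, by both the wrist and side pictures. My first grip was therefore on the nose rather than the neck, and the spigot hung about 4 degrees tilted. I corrected for this during insertion and when pushing the tab.
- **Top camera:** its coarse position for the spigot differed from the wrist camera's by about 5 mm. I used the wrist camera's.

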